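# Refit the drip grates of a glass rinser and rinse the glasses

### The job

First put both drip grates back into the glass rinser, one on each side of the spray pad: hook one end under the lip at the rear and swing the other end down until the grate lies flat. Then rinse every glass standing in the bamboo tray, one after another: press it upside down on the spray pad until the pad is fully down, keep it there for a moment, and stand it upside down on a grate to drain before you take the next. Leave the spoons, the formula container and the sugar pot alone.

Things in the scene. Friction and masses are not known exactly. Their poses are not given: they have to be found in the camera images.
- rinser: fixed steel counter-top glass rinser: an open drip pan 204 (x) x 272 (y) mm, front and side walls 36 mm high, a sprung spray pad in the middle, an empty grate bay on either side and a lip over the bays' rear side (-x, the robot's side). Inner ribs 34 mm high part the bays from the pad. Origin: centre of the underside, on the counter; x away from the robot, z up
- lip_edge (a point): middle of the lip's free lower edge, at x = -81 mm of the rinser: the lip juts 14 mm from the rear wall (inner face 14 mm behind this point, -x), 3 mm thick, underside 40 mm up, along both bays. Beneath it a ledge, top 26 mm up, reaches from the rear wall to 4 mm in front of this point: a grate's rear end goes in between, front end raised by about 0.15 rad
- front_ledge (a point): at x = +97 mm of the rinser: foot of the front wall's inner face (wall top 36 mm up), at the height of the front ledge, top 26 mm up, 18 mm deep. From the lip's edge to this wall is 178 mm, less than a grate's 184 mm, so a grate cannot be dropped in flat: rear end under the lip first, nearly to the rear wall, then the front end swung down
- bay_left (a point): centre of the left (+y) grate bay at ledge height (26 mm up), 85 mm wide; a grate that is home lies level, the centre of its underside here (up to 3 mm nearer the lip or 5 mm farther). At y = +89 mm of the rinser. Between the lip's edge and the grate's handle 76 mm stay free for a glass, between handle and front wall 92 mm
- bay_right (a point): the same for the right (-y) bay, at y = -89 mm of the rinser
- spray_pad (a joint): how far the sprung spray pad is pressed down, m: 0 up, 0.010 fully down; it pushes back with 5 N at the top and 10 N fully down and springs up when let go
- pad_top (a point): centre of the pad's top face: a six-armed black star 84 mm across, its top face 46 mm above the counter when up, the nozzle in its middle level with it. The point moves with the pad
- grate_a: loose steel drip grate, 184 long (its x) x 76 wide (y) x 6 mm thick, 0.25 kg, both ends alike; a strap handle stands across its middle: top bar 10 thick (x) x 46 long (y), 28 to 38 mm above the underside, on two posts, open beneath. Origin: centre of the underside; z up. Starts flat, handle up, on the wooden board, its x roughly along world x
- grate_b: loose steel drip grate, 184 long (its x) x 76 wide (y) x 6 mm thick, 0.25 kg, both ends alike; a strap handle stands across its middle: top bar 10 thick (x) x 46 long (y), 28 to 38 mm above the underside, on two posts, open beneath. Origin: centre of the underside; z up. Starts flat, handle up, on the wooden board, its x roughly along world x
- cup_a: loose glass tumbler standing upside down, 85 mm tall, 60 mm wide at the mouth (below) tapering to 52 mm at the closed end (above), wall 3 mm, 0.16 kg. Origin: centre of the mouth, at the bottom; z up. Starts in the bamboo tray, mouth 6 mm above the counter, in a row along the tray's x, neighbours about 74 mm apart. Two or all three glasses are out (a missing one reads None)
- cup_b: loose glass tumbler standing upside down, 85 mm tall, 60 mm wide at the mouth (below) tapering to 52 mm at the closed end (above), wall 3 mm, 0.16 kg. Origin: centre of the mouth, at the bottom; z up. Starts in the bamboo tray, mouth 6 mm above the counter, in a row along the tray's x, neighbours about 74 mm apart. Two or all three glasses are out (a missing one reads None)
- cup_c: loose glass tumbler standing upside down, 85 mm tall, 60 mm wide at the mouth (below) tapering to 52 mm at the closed end (above), wall 3 mm, 0.16 kg. Origin: centre of the mouth, at the bottom; z up. Starts in the bamboo tray, mouth 6 mm above the counter, in a row along the tray's x, neighbours about 74 mm apart. Two or all three glasses are out (a missing one reads None)
- tray: fixed bamboo sorting tray, 250 (x) x 152 (y) x 30 mm high, floor 6 mm, walls 6 mm; a long divider parts the glasses' compartment (centre line y = -28 mm, 84 mm wide) from the spoons' one (y = +45 mm). Origin: centre of the underside. It stands left or right of the rinser
- board: fixed wooden board, 210 (x) x 220 (y) x 12 mm, on which the grates start, one at about y = +56 mm and one at about y = -56 mm of its frame; on the other side of the rinser from the tray. Origin: centre of the underside
- spoon_a: sage plastic feeding spoon 135 mm long, lying in the tray's narrow compartment; origin under its middle. Bystander: leave it where it is
- spoon_b: another sage feeding spoon like it. Bystander: leave it where it is
- formula: closed white formula container, 92 mm wide, 110 mm tall; origin: centre of the underside. Bystander: leave it where it is
- sugar_pot: white ceramic sugar pot with a hinged lid, 84 mm wide, 89 mm tall; origin: centre of the underside. Bystander: leave it where it is
Things that resemble listed ones, but are neither listed nor needed, are in the scene too. Leave any green, red or yellow look-alike of the cup_b alone.

How it is judged (in metres and radians):
On the way, in this order (a step that is already met when the one before it is completed fails the run):
1. both grates lie home in the rinser, one in each bay: rear end under the lip, front end down, flat (z of grate_a in the frame of rinser between 0.022 and 0.03 m and x of grate_a in the frame of rinser between -0.012 and 0.008 m and angle between each of grate_a, grate_b's own z axis and vertical below 0.03 rad and angle between the x axis of each of grate_a, grate_b and the x axis of rinser, either way round below 0.1 rad and (y of grate_a in the frame of rinser between 0.078 and 0.101 m or y of grate_a in the frame of rinser between -0.101 and -0.078 m) and z of grate_b in the frame of rinser between 0.022 and 0.03 m and x of grate_b in the frame of rinser between -0.012 and 0.008 m and (y of grate_b in the frame of rinser between 0.078 and 0.101 m or y of grate_b in the frame of rinser between -0.101 and -0.078 m)), for 0.3 s.
2. a first glass is pressed, upside down, on the spray pad until the pad is fully down (value of joint spray_pad above 0.009 m and ((distance between cup_a and pad_top below 0.014 m and z of cup_a in the frame of rinser below 0.037 m) or (distance between cup_b and pad_top below 0.014 m and z of cup_b in the frame of rinser below 0.037 m) or (distance between cup_c and pad_top below 0.014 m and z of cup_c in the frame of rinser below 0.037 m))), for 0.3 s.
3. a second glass is pressed fully down on the pad while one already rinsed stands draining on a grate (value of joint spray_pad above 0.009 m and (((distance between cup_a and pad_top below 0.014 m and z of cup_a in the frame of rinser below 0.037 m) and ((z of cup_b in the frame of rinser between 0.0285 and 0.036 m and angle between cup_b's own z axis and vertical below 0.07 rad and horizontal distance between cup_b and pad_top between 0.052 and 0.14 m) or (z of cup_c in the frame of rinser between 0.0285 and 0.036 m and angle between cup_c's own z axis and vertical below 0.07 rad and horizontal distance between cup_c and pad_top between 0.052 and 0.14 m))) or ((distance between cup_b and pad_top below 0.014 m and z of cup_b in the frame of rinser below 0.037 m) and ((z of cup_a in the frame of rinser between 0.0285 and 0.036 m and angle between cup_a's own z axis and vertical below 0.07 rad and horizontal distance between cup_a and pad_top between 0.052 and 0.14 m) or (z of cup_c in the frame of rinser between 0.0285 and 0.036 m and angle between cup_c's own z axis and vertical below 0.07 rad and horizontal distance between cup_c and pad_top between 0.052 and 0.14 m))) or ((distance between cup_c and pad_top below 0.014 m and z of cup_c in the frame of rinser below 0.037 m) and ((z of cup_a in the frame of rinser between 0.0285 and 0.036 m and angle between cup_a's own z axis and vertical below 0.07 rad and horizontal distance between cup_a and pad_top between 0.052 and 0.14 m) or (z of cup_b in the frame of rinser between 0.0285 and 0.036 m and angle between cup_b's own z axis and vertical below 0.07 rad and horizontal distance between cup_b and pad_top between 0.052 and 0.14 m))))), for 0.3 s.
4. with three glasses out: the third is pressed fully down while the other two stand draining; with two glasses: both stand draining and the pad is up again ((height (world z) of cup_a above -1 m or value of joint spray_pad below 0.002 m) and (height (world z) of cup_b above -1 m or value of joint spray_pad below 0.002 m) and (height (world z) of cup_c above -1 m or value of joint spray_pad below 0.002 m) and (((distance between cup_a and pad_top below 0.014 m and z of cup_a in the frame of rinser below 0.037 m) and (z of cup_b in the frame of rinser between 0.0285 and 0.036 m and angle between cup_b's own z axis and vertical below 0.07 rad and horizontal distance between cup_b and pad_top between 0.052 and 0.14 m) and (z of cup_c in the frame of rinser between 0.0285 and 0.036 m and angle between cup_c's own z axis and vertical below 0.07 rad and horizontal distance between cup_c and pad_top between 0.052 and 0.14 m)) or ((distance between cup_b and pad_top below 0.014 m and z of cup_b in the frame of rinser below 0.037 m) and (z of cup_a in the frame of rinser between 0.0285 and 0.036 m and angle between cup_a's own z axis and vertical below 0.07 rad and horizontal distance between cup_a and pad_top between 0.052 and 0.14 m) and (z of cup_c in the frame of rinser between 0.0285 and 0.036 m and angle between cup_c's own z axis and vertical below 0.07 rad and horizontal distance between cup_c and pad_top between 0.052 and 0.14 m)) or ((distance between cup_c and pad_top below 0.014 m and z of cup_c in the frame of rinser below 0.037 m) and (z of cup_a in the frame of rinser between 0.0285 and 0.036 m and angle between cup_a's own z axis and vertical below 0.07 rad and horizontal distance between cup_a and pad_top between 0.052 and 0.14 m) and (z of cup_b in the frame of rinser between 0.0285 and 0.036 m and angle between cup_b's own z axis and vertical below 0.07 rad and horizontal distance between cup_b and pad_top between 0.052 and 0.14 m)))), for 0.3 s.
At the end, for the whole second after the job is handed in: both grates home (underside 22-30 mm up, centre -12 to +8 mm along the rinser's x, within 12 mm of the bay's middle, level within 0.03 rad); every glass out upside down at rest on a grate (centre over it, within 0.07 rad of upright); spray pad up within 2 mm (all of step 1 and z of cup_a in the frame of rinser between 0.0285 and 0.036 m and angle between each of cup_a, cup_b, cup_c's own z axis and vertical below 0.07 rad and horizontal distance between cup_a and pad_top between 0.052 and 0.14 m and z of cup_b in the frame of rinser between 0.0285 and 0.036 m and horizontal distance between cup_b and pad_top between 0.052 and 0.14 m and z of cup_c in the frame of rinser between 0.0285 and 0.036 m and horizontal distance between cup_c and pad_top between 0.052 and 0.14 m and linear speed of each of cup_a, cup_b, cup_c below 0.03 m/s and value of joint spray_pad below 0.002 m); the robot touches nothing.
It fails at once if a bystander (spoon, formula container, sugar pot) is moved more than 3 cm (distance of any of spoon_a, spoon_b, formula, sugar_pot from where it was at the start of the episode above 0.03 m).
Of cup_a, cup_b, cup_c only 2 to 3 are there at a start; the rules pass over those that are not, and their reading is None.
At some moment in a run one of grate_a, grate_b may be knocked a few centimetres aside while the robot is not near it.
Once in a run the grip may slacken for a moment while it holds something.
It also fails if it takes over 210 s, if anything falls off the work surface, if the arm or the gripper's body presses on something with over 40 N, if the wrist force passes 120 N, or if a joint passes its speed limit or range.

### The arm

A 7-joint arm with a two-finger parallel gripper is mounted at the origin on the work surface. World frame = base frame: x ahead of the robot, y to its left, z up, the work surface at z = 0. Lengths are in mm, angles in rad, forces in N, time in s.
With the tool pointing down it reaches from about 400 to 875 mm from the base axis. Payload 19.3 kg.
Tool frame: the origin (TCP) lies at the very end of the fingers, on their centre line; the grasp point (between the pads) lies 19 mm behind it (grip_point_offset is the z of the grasp point in the tool frame, in mm); z points along the fingers, x is the direction in which the jaws open and shut, and the axes are right-handed (so a half turn about z gives the same grasp; the last joint's range is limited). The gripper opens to 85 mm and grips with 20 to 120 N. Pads are 22 mm wide; open, the fingers measure 114 mm over their backs; the gripper's body (76 mm by 85 mm) begins 54 mm behind the grasp point. The pads swing forward as they close: fully open they stand 13 mm farther back than shut.
Start: joints at [-1.187, 0.521, -0.036, 1.599, 0.021, 1.021, -0.113], TCP at [274.006, 561.725, 231.291] pointing down, gripper open.
Joint ranges: [-2.91, 2.91], [-0.3, 2.13], [-1.5, 1.42], [0.17, 2.43], [-1.26, 4.41], [0.16, 1.93], [-2.52, 2.52]. Speed limits (rad/s): [1.89, 1.89, 2.39, 2.39, 3.01, 3.01, 3.01].

### API

Orientations are given as a 3x3 rotation matrix whose columns are the frame's x, y, z axes.
In Python, from workcell import movep, movel, goto_joints, open_gripper, clamp, wait, inverse_kinematics, read_state, camera, PlanningError, finish_job, grip_point_offset gives the robot as it stands. Calls block until the motion is done:
- movep(position, orientation): joint-space move of the TCP to a pose.
- movel(position, frame=None, max_speed=150, guard=None): straight line of the TCP; frame=None keeps the orientation; max_speed is the mean speed in mm/s. With guard (N) it stops when the force on the tool has changed by that much, and returns True; else False.
- goto_joints(angles): joint-space move.
- open_gripper() and clamp(): open the fingers fully, or close them until they stop; the grip force is fixed at half the most.
- wait(seconds).
- inverse_kinematics(position, orientation): joint angles nearest the present ones, or None.
- read_state(): the state.
- camera(name): name is "side" or "top" or "wrist"; returns a dict with "image" (420x560x3 uint8, blue, green, red), "range_z" (420x560 float32, mm along the optical axis (not along the pixel's ray), 0 where there is no reading), "fx", "fy", "cx", "cy" (pixels), "cam_to_world" (4x4, takes a point from camera to world coordinates). Camera axes: x right, y up, looking along -z (the intrinsics and any distortion apply to the point x, -y, -z); pixel columns grow to the right and rows downward; lengths in mm; the calibration is good to about 2 mm. A picture is of the moment at which its call begins.
A pose or a line that the arm cannot do raises PlanningError and nothing moves.
- finish_job(): hands the job in, once; it reports no verdict.
The state is a dict: "time": time; "qpos": joint angles; "qvel": joint speeds; "joint_efforts": joint torques, N m; "eef_pos": TCP position; "tool_rot": TCP orientation; "ft_force": force on the tool from outside, world axes, zero at the start; "torque": the same for the moment, N m; "finger_gap": finger opening in mm.
Only numpy, scipy, OpenCV 4.12 (cv2) and the standard library are available. Lean on these libraries where they do the work, as an engineer would, in place of code of your own. Each camera call takes 0.05 s, during which the arm holds its last target. There are 200 camera calls.

## Working session

There is one attempt and no reset: what is moved stays moved. The work goes in short steps, each a Python script; the robot and the scene stay as the last script left them, time stands still between calls to the robot, and variables do not carry over. Pictures are saved under pics/ and viewed, about 12 in all and at most 16, crops included, and the job is handed in when it is done.

```bash
mkdir -p pics; ls; python3 - <<'E'
from workcell import *
import cv2,numpy as np
for n in ("top","side"):
    c=camera(n); cv2.imwrite(f"pics/{n}0.png",c["image"]); np.savez(f"{n}0.npz",**c)
    print(n,c["fx"],c["fy"],c["cx"],c["cy"],c["cam_to_world"].round(3).tolist(),c.keys())
s=read_state();print(s["time"],s["eef_pos"],s["tool_rot"],grip_point_offset,s["finger_gap"])
E
```

```text
pics
top 487.073213672656 487.073213672656 279.54545918473946 206.59827820417848 [[-0.006, 0.981, -0.195, 262.357], [-1.0, -0.007, -0.003, -57.135], [-0.004, 0.195, 0.981, 1347.307], [0.0, 0.0, 0.0, 1.0]] dict_keys(['image', 'range_z', 'fx', 'fy', 'cx', 'cy', 'cam_to_world'])
side 535.6088002505527 535.6088002505527 278.9223953025796 220.66188387538386 [[0.89, 0.246, -0.383, -39.207], [-0.455, 0.45, -0.768, -1222.033], [-0.017, 0.858, 0.513, 836.466], [0.0, 0.0, 0.0, 1.0]] dict_keys(['image', 'range_z', 'fx', 'fy', 'cx', 'cy', 'cam_to_world'])
0.1 [273.8860383  561.45585965 230.78743799] [[ 4.38396109e-01  8.98781787e-01 -3.88129474e-04]
 [ 8.98781279e-01 -4.38396275e-01 -9.58710713e-04]
 [-1.03182624e-03  7.14515415e-05 -9.99999465e-01]] -18.700000000000003 85.70415508214684
```

View pics/top0.png

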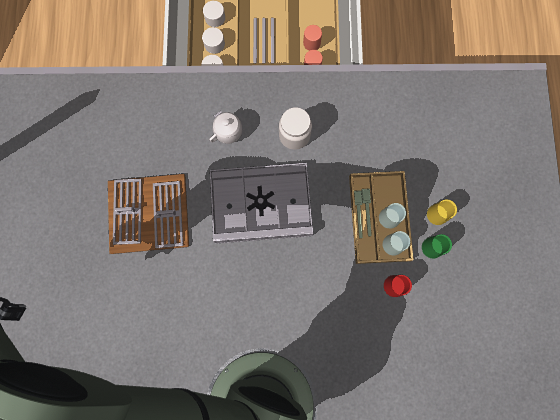

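View pics/side0.png

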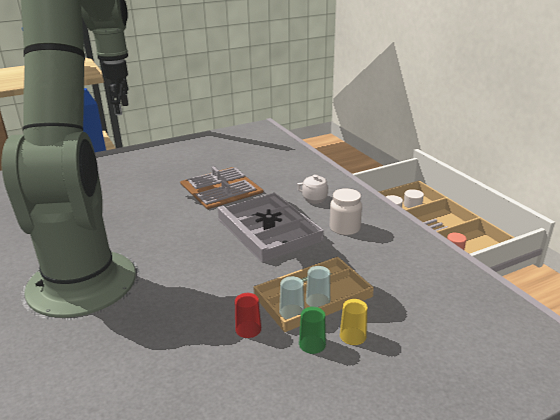

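Top view: the board with both grates is at (148,213), the rinser star at (261,201), and the tray at (381,217). The clear glasses are at (392,215) and (397,243). The look-alikes are yellow (441,211), green (437,245) and red (397,286), none of them inside the tray. There are two glasses in total, and the side view agrees: clear ones at (291,297) and (318,286).

```bash
cat > h.py <<'E'
import numpy as np,cv2
def ray(c,uv,z):
    """pixels -> world points on plane z"""
    uv=np.atleast_2d(uv).astype(float)
    d=np.c_[(uv[:,0]-c["cx"])/c["fx"],-(uv[:,1]-c["cy"])/c["fy"],-np.ones(len(uv))]
    T=c["cam_to_world"];d=d@T[:3,:3].T;o=T[:3,3]
    return o+d*((z-o[2])/d[:,2])[:,None]
def cloud(c):
    v,u=np.mgrid[:420,:560];Z=c["range_z"].astype(float)
    p=np.dstack([(u-c["cx"])/c["fx"]*Z,-(v-c["cy"])/c["fy"]*Z,-Z])
    T=c["cam_to_world"];p=p@T[:3,:3].T+T[:3,3];p[Z<=0]=np.nan
    return p
def rect(P):
    """world xy points -> centre, size, angle of long axis from world x"""
    (cx,cy),(w,h),a=cv2.minAreaRect(P[:,:2].astype(np.float32))
    if w<h:w,h,a=h,w,a+90
    return np.round([cx,cy,w,h,(a+90)%180-90],1)
E
python3 - <<'E'
import numpy as np,cv2
from h import *
c=dict(np.load("top0.npz"));im=c["image"];P=cloud(c)
hsv=cv2.cvtColor(im,cv2.COLOR_BGR2HSV)
def px(m):
    v,u=np.nonzero(m);return np.c_[u,v]
def box(u0,u1,v0,v1):
    b=np.zeros((420,560),bool);b[v0:v1,u0:u1]=1;return b
def big(m,n=1):
    k,l,s,ce=cv2.connectedComponentsWithStats(m.astype(np.uint8));o=1+np.argsort(-s[1:,4])[:n];return [(l==i) for i in o]
wood=(hsv[...,1]>90)&(hsv[...,0]<25)&(hsv[...,2]>50)
m=big(cv2.morphologyEx((wood&box(95,200,160,265)).astype(np.uint8),cv2.MORPH_CLOSE,np.ones((15,15))))[0]
print("board",rect(ray(c,px(m),12)))
g=big(cv2.morphologyEx(((hsv[...,1]<70)&m).astype(np.uint8),cv2.MORPH_CLOSE,np.ones((5,5))),2)
for x in g: print("grate",rect(ray(c,px(x),18)),x.sum(),px(x).min(0),px(x).max(0))
m=big(cv2.morphologyEx((wood&box(340,420,160,275)).astype(np.uint8),cv2.MORPH_CLOSE,np.ones((9,9))))[0]
print("tray",rect(ray(c,px(m),30)))
m=big((im.max(2)<45)&box(240,285,175,225))[0];print("star",rect(ray(c,px(m),46)),ray(c,px(m).mean(0),46))
b=box(200,325,150,250)
z=P[...,2]
for lo,hi in((30,39),(39.5,50)):
    m=b&(z>lo)&(z<hi);m=cv2.morphologyEx(m.astype(np.uint8),cv2.MORPH_CLOSE,np.ones((3,3)));q=P[big(m>0)[0]];q=q[np.isfinite(q[:,0])];print("rinser",lo,rect(q),len(q))
m=b&(z>20)&(z<50);q=P[m];print("rinser all",rect(q),np.nanpercentile(q,[1,99],axis=0).round(0).tolist())
# glasses: top rims
bb=box(365,415,195,260)
m=bb&(z>70);
for x in big(m,2): q=P[x];print("cup",len(q),q.mean(0).round(1),rect(q),q[:,2].max())
print(np.isnan(z[bb]).mean())
for n,bx in(("board",box(105,190,170,255)),):
    for x in big(bx&(z>38)&(z<60),2): print("handle",P[x].mean(0).round(1),rect(P[x]),x.sum())
cv2.imwrite("pics/crop1.png",np.hstack([cv2.resize(im[160:265,100:200],None,fx=4,fy=4),cv2.resize(im[160:265,340:440],None,fx=4,fy=4)]))
E
```

```text
board [513.  315.8 218.9 208.8 -85.1]
grate [508.7 258.6 183.3  76.4   4.8] 1788 [153 181] [182 247]
grate [517.3 371.5 182.6  76.8   1.7] 1739 [113 179] [141 244]
tray [ 495.9 -329.4  251.   155.     2.3]
star [ 5.386e+02 -1.000e-01  8.250e+01  7.330e+01  6.460e+01] [[ 5.37917643e+02 -4.93598763e-01  4.60000000e+01]]
rinser 30 [ 5.398e+02 -1.000e-01  2.729e+02  2.032e+02 -8.570e+01] 660
rinser 39.5 [448.9  -7.  269.2  22.2 -85.3] 725
rinser all [ 5.401e+02 -2.000e-01  2.725e+02  2.045e+02 -8.600e+01] [[432.0, -138.0, 21.0], [645.0, 137.0, 48.0]]
cup 356 [ 419.1 -362.5   88.3] [ 420.1 -364.5   52.4   50.5  -63.5] 98.60435100437667
cup 349 [ 493.7 -356.1   88.2] [ 494.8 -357.1   51.4   51.   -21.3] 95.70150585910505
0.0024615384615384616
handle [518.1 371.   47.6] [518.5 372.6  45.6  11.2 -89.6] 73
handle [508.7 258.9  47.1] [509.4 259.7  46.1  10.5 -85.4] 67
```

View pics/crop1.png

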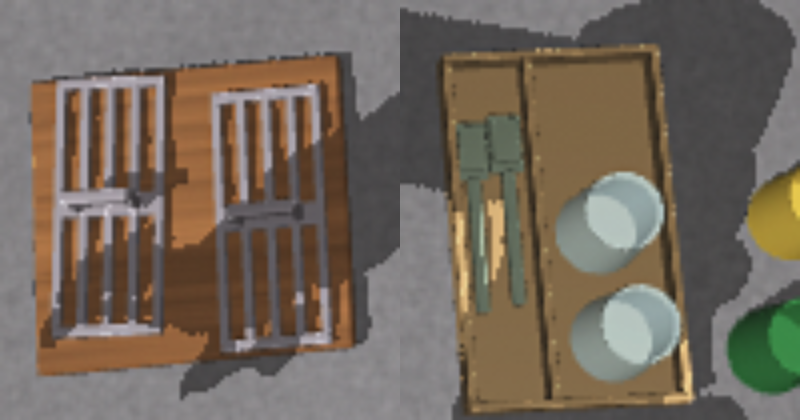

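The crop shows two clear glasses in the tray's wide compartment and both grates flat with their handles up. Sizes match the description: grates 183x76 mm, rinser 272x204 mm, tray 251x155 mm. Next is the first grate, into the right bay.

```bash
cat >> h.py <<'E'
from workcell import *
from scipy.spatial.transform import Rotation as Ro
RC=np.array([540.0,0.0,0.0]);RY=np.radians(4.2);RR=Ro.from_euler("z",RY).as_matrix()
def rin(p): return RC+RR@np.array(p,float)
FLIP=[np.diag([1.,-1,-1]),np.diag([-1.,1,-1])]
def tool(grip,yaw,pitch=0.,k=0):
    """TCP pose putting the grasp point at grip; pitch raises the +x end"""
    R=Ro.from_euler("zy",[yaw,-pitch]).as_matrix()@FLIP[k]
    return np.array(grip)-R[:,2]*grip_point_offset,R
def big(m,n=1):
    k,l,s,ce=cv2.connectedComponentsWithStats(m.astype(np.uint8));o=1+np.argsort(-s[1:,4])[:n];return [(l==i) for i in o if s[i,4]>20]
def shot(n,name):
    c=camera(n);cv2.imwrite(f"pics/{name}.png",c["image"]);np.savez(name+".npz",**c);return c
def grates_on_board(c):
    z=cloud(c)[...,2];im=c["image"];hsv=cv2.cvtColor(im,cv2.COLOR_BGR2HSV)
    b=np.zeros((420,560),np.uint8);b[165:265,95:200]=1
    wood=(hsv[...,1]>90)&(hsv[...,0]<25)&(hsv[...,2]>50)&(b>0)
    m=cv2.morphologyEx(wood.astype(np.uint8),cv2.MORPH_CLOSE,np.ones((15,15)))
    m=cv2.morphologyEx(((hsv[...,1]<70)&(m>0)).astype(np.uint8),cv2.MORPH_CLOSE,np.ones((5,5)))
    P=cloud(c);out=[]
    for x in big(m,2):
        v,u=np.nonzero(x);out.append(("grate",rect(ray(c,np.c_[u,v],18))))
    for x in big((b>0)&(z>38)&(z<60),2): out.append(("handle",rect(P[x]),x.sum()))
    return out
def st(t=""):
    s=read_state();print(t,round(s["time"],1),s["eef_pos"].round(1),"F",np.round(s["ft_force"],1),"gap",round(s["finger_gap"],1));return s
E
python3 - <<'E'
from h import *
c=shot("top","t1");print(grates_on_board(c))
# look-alikes
P=cloud(c);hsv=cv2.cvtColor(c["image"],cv2.COLOR_BGR2HSV)
m=(hsv[...,1]>150)&(P[...,2]>60);m[:,:370]=0;m[:150]=0
for x in big(m,3): print("alike",P[x].mean(0).round(0),rect(P[x]))
# feasibility
for k in(0,1):
  for n,g,y,p in(("grasp",(509,259,45),np.radians(4.8),0),("pre",rin((12,-89,90)),RY,.15),("ins",rin((0,-89,75)),RY,.15),("home",rin((0,-89,59)),RY,0),("homeL",rin((0,89,59)),RY,0)):
    q=inverse_kinematics(*tool(g,y,p,k));print(k,n,None if q is None else np.round(q,2))
E
```

```text
[('grate', array([508.7, 258.6, 183.3,  76.4,   4.8])), ('grate', array([517.4, 371.7, 182.5,  76.5,   1.9])), ('handle', array([518.5, 372.7,  46. ,  10.2, -88.9]), np.int64(70)), ('handle', array([509. , 259.5,  46.4,  10.6, -87.3]), np.int64(68))]
alike [ 307. -361.   82.] [ 308.2 -362.2   50.8   50.6  -64.6]
alike [ 503. -491.   82.] [ 503.5 -493.    52.2   50.5   86.5]
0 grasp [-0.67  0.74  0.13  1.88 -0.17  0.54 -0.34]
0 pre [-0.09  0.62  0.2   2.01 -0.32  0.4   0.43]
0 ins [-0.05  0.63  0.14  2.04 -0.28  0.34  0.39]
0 home [-0.14  0.71  0.28  1.93 -0.36  0.55  0.45]
0 homeL [-0.45  0.69  0.24  1.96 -0.32  0.52  0.09]
1 grasp [-0.27  0.76 -0.44  1.86  0.51  0.63  2.21]
1 pre [-0.59  0.91  1.01  2.03 -1.26  0.79 -1.89]
1 ins [-0.48  0.81  0.79  2.06 -1.16  0.61 -1.95]
1 home [-0.57  1.01  1.    1.95 -1.14  0.9  -2.01]
1 homeL [ 0.02  0.7  -0.41  1.94  0.48  0.6   2.51]
```

```bash
cat >> h.py <<'E'
def rear(x,y,z,th):
    """tool pose for a held grate with rear bottom edge at rinser x,y,z, front raised by th"""
    c,s=np.cos(th),np.sin(th)
    return tool(rin((x+92*c-33*s,y,z+92*s+33*c)),RY,th)
def pick(gx,gy,yaw):
    p,R=tool((gx,gy,45),yaw)
    open_gripper();movep(p+[0,0,90],R);movel(p+[0,0,1],R,max_speed=120)
    clamp();wait(.2);st("clamped");movel(p+[0,0,110],max_speed=120);st("lifted")
E
python3 - <<'E'
from h import *
pick(509,259.2,np.radians(4.8))
c=shot("wrist","w1");d=shot("side","s1")
cv2.imwrite("pics/ws1.png",np.hstack([cv2.resize(c["image"],(400,300)),cv2.resize(d["image"][100:310,140:420],(400,300))]))
E
```

```text
clamped 3.6 [509.1 259.2  27.5] F [-1.5 -0.2  5.9] gap 8.9
lifted 4.7 [508.6 259.  135.6] F [ 0.2  0.5 -1.9] gap 8.2
```

View pics/ws1.png

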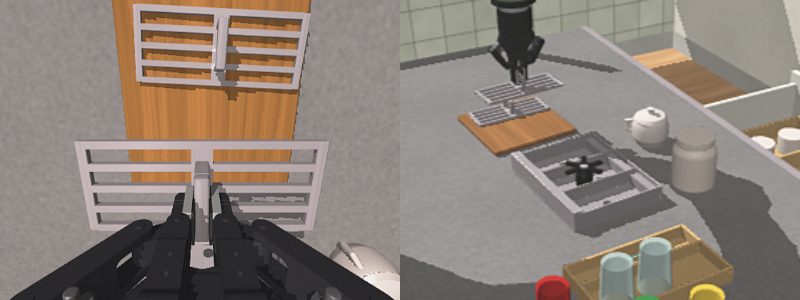

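The grate is held level by its handle (wrist view, jaws at (200,210)). The other grate is still on the board.

```bash
cat >> h.py <<'E'
def insert(y,check=""):
    movep(*rear(-72,y,80,.15))
    hit=movel(*rear(-72,y,30,.15),max_speed=60,guard=8);st(f"down hit={hit}")
    if hit: return False
    hit=movel(*rear(-100,y,30,.15),max_speed=25,guard=6);s=st(f"in hit={hit}")
    p=RR.T@(s["eef_pos"]-RC);p0=RR.T@(rear(-95,y,30,.15)[0]-RC);print("rel. to rear wall",(p-p0).round(1))
    return hit
E
python3 - <<'E'
from h import *
insert(-89)
d=shot("side","s2");t=shot("top","t2")
cv2.imwrite("pics/ws2.png",np.hstack([cv2.resize(d["image"][170:290,200:360],(400,300)),cv2.resize(t["image"][130:265,190:370],(400,300))]))
E
```

```text
down hit=False 7.1 [563.5 -87.8  58.2] F [ 0.5  0.6 -2.6] gap 8.4
in hit=True 8.0 [539.9 -89.5  58. ] F [ 4.2  0.8 -1.3] gap 8.5
rel. to rear wall [-0.5 -0.1  0.1]
```

View pics/ws2.png

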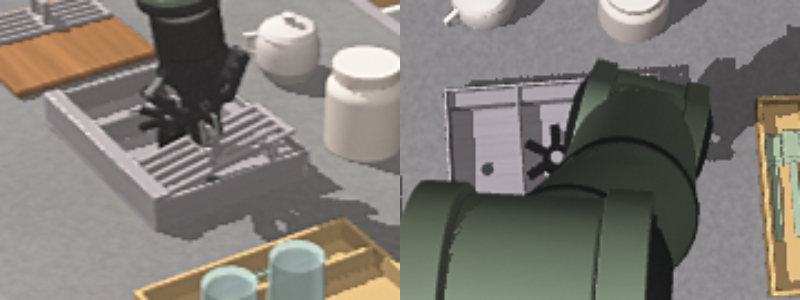

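The grate's front end is raised clear of the front wall. Contact came within 0.5 mm of the predicted rear wall, so I'll back off 3 mm and swing down.

```bash
cat >> h.py <<'E'
def swing(y):
    movel(*rear(-92,y,29.5,.15),max_speed=30)
    for th,z in((.10,28.5),(.05,27.5),(.02,27)):
        movel(*rear(-92,y,z,th),max_speed=25);st(th)
    print(movel(*rear(-92,y,25,0),max_speed=15,guard=8));s=st("flat")
    open_gripper();wait(.3);p=s["eef_pos"];movel(p+[0,0,60],max_speed=120);st("out")
E
python3 - <<'E'
from h import *
swing(-89)
movep([380,200,300],tool((0,0,0),RY)[1])
d=shot("side","s3");t=shot("top","t3");P=cloud(t)
print(grates_on_board(t))
x0=np.einsum("ij,vuj->vui",RR.T,P-RC)
m=(np.abs(x0[...,0])<88)&(abs(x0[...,1]+89)<36);zz=x0[...,2][m];print("z pct",np.nanpercentile(zz,[50,80,90]).round(1))
h=m&(x0[...,2]>52);print("handle rin",np.nanmean(x0[h],0).round(1),h.sum())
cv2.imwrite("pics/ws3.png",np.hstack([cv2.resize(d["image"][170:290,200:360],(400,300)),cv2.resize(t["image"][130:265,190:370],(400,300))]))
E
```

```text
0.1 8.7 [544.5 -88.9  51.7] F [ 0.2 -0.2 -1.5] gap 8.5
0.05 9.1 [545.5 -88.9  46.3] F [ 0.3  0.5 -1.7] gap 8.5
0.02 9.4 [546.2 -88.8  43.1] F [ 0.2  0.3 -2.5] gap 8.8
True
flat 9.6 [546.2 -89.   41.5] F [-3.5  0.7 12.9] gap 8.5
out 11.3 [545.9 -88.8 101.1] F [-0.3  0.2  0. ] gap 85.3
[('grate', array([595.8, 350.4,  28.9,  26.1,  89.6]))]
z pct [23.7 32.2 35.4]
handle rin [ -1.  -87.8  61.8] 69
```

View pics/ws3.png

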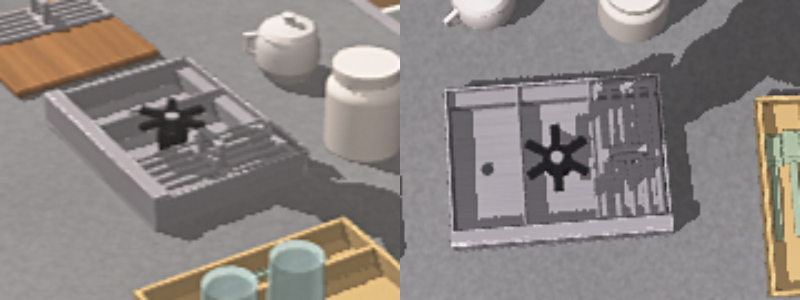

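Grate B lies flat in the right bay, with its handle 1 mm off centre in each axis. The arm hides the board, so I'll move it clear and measure the other grate again.

```bash
python3 - <<'E'
from h import *
goto_joints([-1.187,0.521,-0.036,1.599,0.021,1.021,-0.113])
t=shot("top","t4");o=grates_on_board(t);print(o)
g=[x[1] for x in o if x[0]=="grate" and abs(x[1][2]-183)<6];h=[x[1] for x in o if x[0]=="handle" and abs(x[1][2]-46)<6]
if len(g)==1 and len(h)==1 and np.hypot(*(g[0][:2]-h[0][:2]))<6:
    gx,gy=h[0][0],(g[0][1]+h[0][1])/2;print(gx,gy,g[0][4])
    pick(gx,gy,np.radians(g[0][4]))
    if insert(89): swing(89)
    goto_joints([-1.187,0.521,-0.036,1.599,0.021,1.021,-0.113]);st()
d=shot("side","s5");t=shot("top","t5");P=cloud(t)
x0=np.einsum("ij,vuj->vui",RR.T,P-RC)
for y in(-89,89):
  b=abs(x0[...,1]-y)<34
  for n,lo,hi in(("rear",-75,-20),("front",20,85)):
    m=b&(x0[...,0]>lo)&(x0[...,0]<hi);q=x0[...,2][m];q=q[q>25];print(y,n,"z",np.median(q).round(1))
  h=b&(abs(x0[...,0])<30)&(x0[...,2]>52);print("handle rin",np.nanmean(x0[h],0).round(1),rect(x0[h]),h.sum())
cv2.imwrite("pics/ws5.png",np.hstack([cv2.resize(d["image"][170:290,200:360],(400,300)),cv2.resize(t["image"][130:265,190:370],(400,300))]))
E
```

```text
[('grate', array([517.4, 371.7, 182.4,  76.5,   1.9])), ('handle', array([518.4, 372. ,  47.9,  10.5, -88. ]), np.int64(73))]
518.4 371.85 1.9
clamped 17.6 [518.5 371.9  27.5] F [-0.5 -1.2  6.3] gap 8.7
lifted 18.6 [518.  371.6 135.5] F [ 0.2  0.4 -2.2] gap 8.9
down hit=False 20.7 [550.5  89.8  58.2] F [ 0.1  0.2 -1.9] gap 8.9
in hit=True 21.6 [527.2  88.1  58.1] F [ 4.7 -1.2 -0.5] gap 8.9
rel. to rear wall [-0.1 -0.   0.2]
0.1 22.2 [531.5  88.3  51.7] F [-0.3  0.4 -2.6] gap 9.0
0.05 22.6 [532.5  88.5  46.3] F [-0.2  0.6 -1.9] gap 8.7
0.02 22.9 [533.2  88.6  43.1] F [ 0.5 -0.9 -2.5] gap 8.5
True
flat 23.1 [533.1  88.8  41.4] F [-2.9  0.1 14.1] gap 8.9
out 24.8 [532.8  88.8 101. ] F [-0.4 -0.2 -0.5] gap 85.2
 26.8 [275.6 561.1 231.4] F [0.  0.3 0.2] gap 85.4
-89 rear z 31.0
-89 front z 30.0
handle rin [ -1.1 -88.4  61.8] [ -0.6 -87.5  43.7  10.1  88.4] 69
89 rear z 30.2
89 front z 30.1
handle rin [-0.9 90.1 60.9] [-0.6 90.3 46.5 10.  89.2] 71
```

View pics/ws5.png

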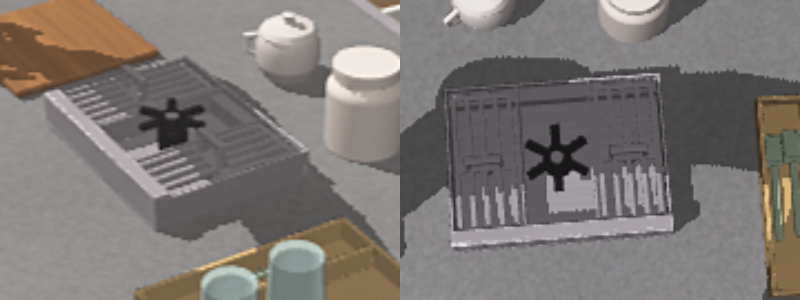

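Both grates lie flat in their bays, front and rear at the same height. Now I'll locate the glasses precisely, with green for clearance, and check reachability.

```bash
python3 - <<'E'
from h import *
t=dict(np.load("t5.npz"));P=cloud(t);z=P[...,2]
b=np.zeros(z.shape,bool);b[195:262,365:415]=1
for x in big(b&(z>84),2): print("cup",x.sum(),np.median(P[x],0).round(1),rect(P[x]))
hsv=cv2.cvtColor(t["image"],cv2.COLOR_BGR2HSV)
for n,lo,hi in(("red",0,8),("yel",18,35),("grn",45,80)):
    m=(hsv[...,1]>150)&(hsv[...,0]>=lo)&(hsv[...,0]<=hi)&(z>60);m[:,:370]=0;m[:150]=0
    for x in big(m): print(n,rect(P[x]),np.median(z[x]))
for yw in(90,-90):
  for n,g,y in(("c1",(420,-364,66),2.3),("c2",(495,-357,66),2.3),("pad",rin((0,0,95)),4.2),("L",rin((51,89,93)),4.2),("R",rin((51,-89,93)),4.2)):
    q=inverse_kinematics(*tool(g,np.radians(y+yw)));print(yw,n,None if q is None else np.round(q,2))
E
```

```text
cup 313 [ 419.6 -364.6   89.8] [ 420.3 -364.6   50.1   49.5    2.8]
cup 307 [ 495.1 -357.9   90. ] [ 495.1 -358.6   51.5   50.1  -63.9]
red [ 307.  -362.8   52.5   50.6   88.7] 83.77207958715758
yel [ 504.8 -493.4   51.7   51.7   46.3] 83.42281776940581
90 c1 [ 0.59  0.68  0.03  1.91 -0.03  0.55  2.25]
90 c2 [ 0.51  0.74  0.02  1.76 -0.02  0.64  2.16]
90 pad [-0.09  0.61 -0.03  1.94  0.03  0.59  1.51]
90 L [-0.23  0.67 -0.04  1.81  0.04  0.66  1.35]
90 R [ 0.05  0.69 -0.01  1.77  0.01  0.68  1.67]
-90 c1 [ 0.17  0.8   0.65  1.93 -0.77  0.67 -0.23]
-90 c2 [ 0.12  0.85  0.63  1.79 -0.71  0.74 -0.4 ]
-90 pad [-0.49  0.69  0.54  1.96 -0.58  0.64 -1.07]
-90 L [-0.62  0.75  0.54  1.83 -0.56  0.72 -1.26]
-90 R [-0.39  0.82  0.68  1.8  -0.7   0.78 -0.85]
```

```bash
cat >> h.py <<'E'
Y=np.pi/2
def carry(p,R,h):  # lift straight, then transfer at height h above target
    s=read_state()["eef_pos"];movel([s[0],s[1],max(s[2],180)],max_speed=150);movep([p[0],p[1],180],R)
def take(x,y,yaw):
    p,R=tool((x,y,66),yaw+Y);open_gripper();movep(p+[0,0,110],R)
    print("hit",movel(p,R,max_speed=120,guard=10));clamp();wait(.2);st("clamped")
    movel(p+[0,0,130],max_speed=120);st("lifted")
def press(dz=0.,ybias=0.):
    p,R=tool(rin((-1,0,60+60+dz)),RY+Y);carry(p,R,0);movel(p,R,max_speed=120);st("above")
    print("hit",movel(p-[0,0,36],R,max_speed=25,guard=16));s=st("pressed");wait(.7);st("held")
    print("mouth z if no slip",s["eef_pos"][2]-p[2]+60)
E
python3 - <<'E'
from h import *
take(420,-364.6,np.radians(2.3))
d=shot("side","s6")
cv2.imwrite("pics/s6c.png",cv2.resize(d["image"][130:340,200:480],(560,420)))
E
```

```text
hit False
clamped 32.1 [ 420.2 -364.8   48.3] F [-3.6  2.5 16.6] gap 52.5
lifted 33.3 [ 419.7 -364.4  176.6] F [-0.6 -0.1 -1.4] gap 52.9
```

View pics/s6c.png

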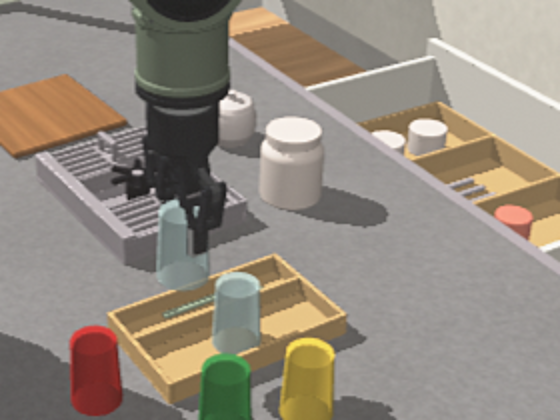

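The first glass hangs upright in the grip and the second is undisturbed. Pressing it on the pad.

```bash
python3 - <<'E'
from h import *
press()
d=shot("side","s7")
cv2.imwrite("pics/s7c.png",cv2.resize(d["image"][170:290,200:360],(560,420)))
E
```

```text
above 35.9 [ 5.394e+02 -1.000e-01  1.019e+02] F [ 0.8 -0.9 -0.9] gap 52.6
hit True
pressed 36.8 [539.2  -0.   78.3] F [-3.9 -0.6 15.9] gap 52.5
held 37.5 [539.2  -0.   78.3] F [-3.7 -1.5 15.1] gap 52.8
mouth z if no slip 36.99473250357789
```

View pics/s7c.png

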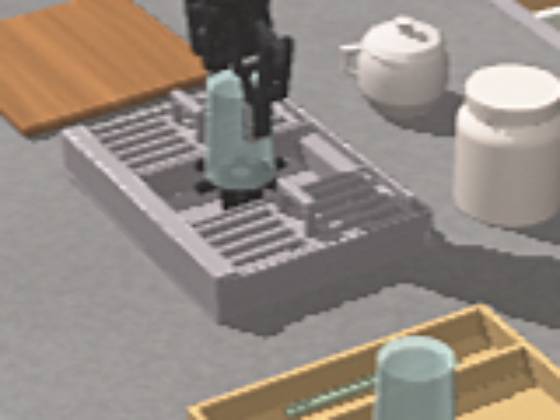

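The pad is fully down: 15 N exceeds the 10 N end-stop force, and the mouth is 36 mm up after correcting for the grasp height. The glass stands upright on the star at (240,180). Next I place it on the left grate, front half, then look.

```bash
cat >> h.py <<'E'
def drain(x,y):
    p,R=tool(rin((x,y,93+30)),RY+Y);carry(p,R,0);movel(p,R,max_speed=120);st("above")
    print("hit",movel(p-[0,0,34],R,max_speed=25,guard=4));s=st("down")
    open_gripper();wait(.3);movel(s["eef_pos"]+[0,0,130],max_speed=120);st("out")
def cups_rin(t):
    P=cloud(t);x0=np.einsum("ij,vuj->vui",RR.T,P-RC)
    b=(abs(x0[...,0])<100)&(abs(x0[...,1])<135)&(x0[...,2]>105)&(x0[...,2]<130)
    for x in big(b,3): print("cup rin",np.median(x0[x],0).round(1),rect(x0[x]))
E
python3 - <<'E'
from h import *
drain(51,89)
goto_joints([-1.187,0.521,-0.036,1.599,0.021,1.021,-0.113])
t=shot("top","t8");d=shot("side","s8");cups_rin(t)
P=cloud(t);z=P[...,2];b=np.zeros(z.shape,bool);b[195:262,365:415]=1
for x in big(b&(z>84),2): print("tray cup",x.sum(),np.median(P[x],0).round(1),rect(P[x]))
cv2.imwrite("pics/ws8.png",np.hstack([cv2.resize(d["image"][170:290,200:360],(400,300)),cv2.resize(t["image"][130:265,190:370],(400,300))]))
E
```

```text
above 39.7 [584.7  92.5 104.9] F [-0.5  0.1 -1. ] gap 52.4
hit True
down 40.8 [584.2  92.5  74.4] F [-0.7 -0.6  8.6] gap 52.3
out 42.7 [583.9  92.5 203.7] F [-0.4  0.1 -0.4] gap 85.5
cup rin [ 49.8  87.7 115.6] [50.5 88.2 51.2 50.5 40.7]
tray cup 308 [ 495.4 -358.1   89.9] [ 495.3 -358.    50.4   49.8   65.8]
```

View pics/ws8.png

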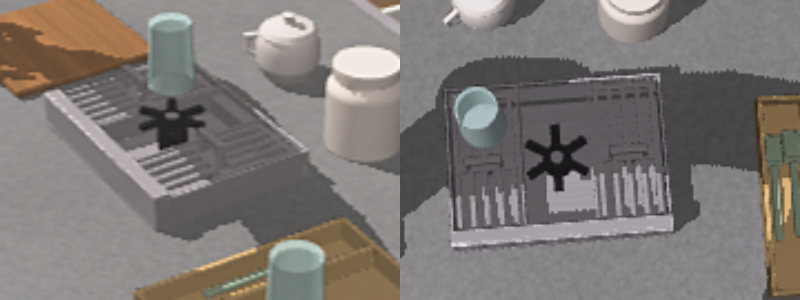

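Glass 1 stands upright on the left grate, 1 mm from its target. Now glass 2.

```bash
python3 - <<'E'
from h import *
take(495.3,-358,np.radians(2.3))
s=read_state()
if s["finger_gap"]>48: press()
d=shot("side","s9")
cv2.imwrite("pics/s9c.png",cv2.resize(d["image"][170:290,200:360],(560,420)))
E
```

```text
hit False
clamped 50.1 [ 495.6 -358.1   48.3] F [-1.7  2.1 13.5] gap 52.8
lifted 51.3 [ 495.  -357.8  176.6] F [-0.9 -0.6 -1.1] gap 52.7
above 53.7 [ 5.394e+02 -4.000e-01  1.018e+02] F [ 0.1  0.8 -0.3] gap 52.7
hit True
pressed 54.6 [ 5.391e+02 -1.000e-01  7.830e+01] F [-2.7  0.4 15.4] gap 52.3
held 55.4 [ 5.391e+02 -1.000e-01  7.830e+01] F [-3.2  0.4 15. ] gap 52.1
mouth z if no slip 36.970591060140194
```

View pics/s9c.png

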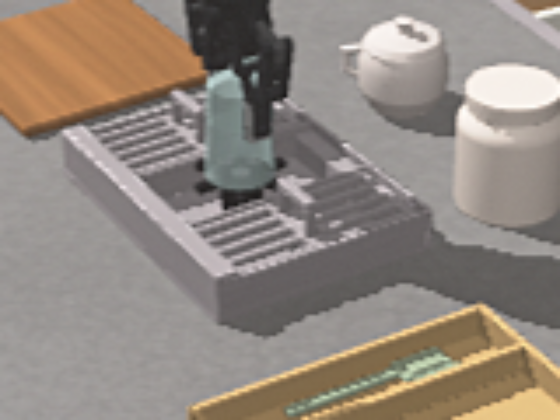

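Same end position and 15 N, so the pad is fully down with glass 2 on it. Glass 1 is hidden behind the gripper in this view. Placing glass 2 on the right grate.

```bash
python3 - <<'E'
from h import *
drain(51,-89)
goto_joints([-1.187,0.521,-0.036,1.599,0.021,1.021,-0.113]);wait(.5);st()
t=shot("top","t10");d=shot("side","s10");cups_rin(t)
x0=np.einsum("ij,vuj->vui",RR.T,cloud(t)-RC)
for y in(-89,89):
  b=abs(x0[...,1]-y)<34
  m=b&(x0[...,0]>-75)&(x0[...,0]<-20);q=x0[...,2][m];q=q[q>25];print(y,"rear z",np.median(q).round(1))
  h=b&(abs(x0[...,0])<8)&(x0[...,2]>52)&(x0[...,2]<75);print("handle rin",np.nanmean(x0[h],0).round(1),h.sum())
m=(t["image"].max(2)<45)&(np.hypot(x0[...,0],x0[...,1])<45);print("pad z",np.nanmedian(x0[...,2][m]))
cv2.imwrite("pics/ws10.png",np.hstack([cv2.resize(d["image"][170:290,200:360],(400,300)),cv2.resize(t["image"][130:265,190:370],(400,300))]))
E
```

```text
above 57.5 [597.7 -84.9 104.9] F [-0.4 -0.2 -1. ] gap 52.6
hit True
down 58.6 [597.2 -85.   74.3] F [-1.7  0.1  9. ] gap 52.3
out 60.6 [596.8 -85.  203.6] F [ 1.1  0.5 -0.2] gap 85.4
 63.6 [274.3 561.9 231.7] F [-0.2 -0.2 -0.2] gap 85.2
cup rin [ 48.5 -89.4 115.6] [ 49.9 -89.4  50.5  49.8  89.6]
cup rin [ 50.1  87.7 115.4] [50.  87.6 51.1 50.3 41.7]
-89 rear z 31.3
handle rin [ -0.9 -87.5  61. ] 70
89 rear z 31.4
handle rin [-1.1 89.8 61.2] 72
pad z 44.18682228476904
```

View pics/ws10.png

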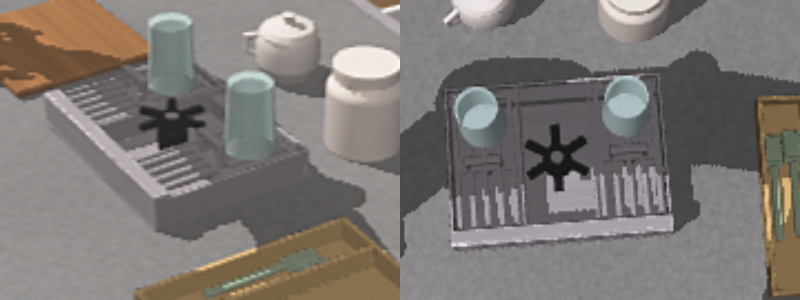

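Both glasses stand upright on the grates. The pad reads 44 mm, and the other known heights read 1–3 mm low as well, so it is up. Handing in.

```bash
python3 -c "
from workcell import *
print(finish_job())"
```

```text
the job is handed in; nothing more can be done
None
```

I put both grates back in the rinser's bays, then rinsed the two clear glasses in the tray one after the other and stood each on a grate. The job is handed in at about 64 s of the 210 s; `finish_job` reports no verdict.

- **Grates:** each was hooked under the lip, touched the rear wall within 0.5 mm of where I expected it, then was swung down. Last check: handles about 1 mm behind centre and within 2 mm of the bay middles. Front and rear heights agreed within 1 mm, checked before the glasses were placed.
- **Glasses:** each was held on the pad for about 0.7 s at 15 N (the end stop needs 10 N), with the mouth about 36 mm up. Last check: both upright on the front halves of the grates, within 3 mm of their targets.
- **Pad:** it read 44.2 mm against 46 mm. Cup tops and handles also read 1.5 to 3 mm low, so I took it as up.
- **Not confirmed:** glass 1 was hidden behind the gripper while glass 2 was pressed, but it stood in the same place before and after.
- **Bystanders:** I saw no movement of the spoons, formula container or sugar pot in the pictures, but I did not measure them. I kept the arm away from the coloured look-alikes.

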